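# Load, clamp and line up a cabinet foot in the drill jig

### The arm

A 6-joint arm with a two-finger parallel gripper is mounted at the origin on the work surface. World frame = base frame: x ahead of the robot, y to its left, z up, the work surface at z = 0. Lengths are in mm, angles in degrees, forces in N, time in s.
With the tool pointing down it reaches from about 300 to 850 mm from the base axis. Payload 4.2 kg.
Tool frame: the origin (TCP) lies at the very end of the fingers, on their centre line; the grasp point (between the pads) lies 19 mm behind it; z points along the fingers, y is the line along which they close (so a half turn about z gives the same grasp; the last joint's range is limited). The gripper opens to 91 mm and grips with 3 to 60 N. Pads are 32 mm wide; open, the fingers measure 118 mm over their backs; the gripper's body (76 mm by 178 mm) begins 60 mm behind the grasp point.
Start: joints at [74.943, 18.312, 89.639, -0, 72.044, -1.146], TCP at [138.244, 558.15, 213.976] pointing down, gripper open.
Joint ranges: [-177.97, 177.97], [-48.28, 115.42], [12.27, 149.76], [-77.06, 257.06], [2.81, 150.46], [-146.56, 146.56]. Speed limits (degrees/s): [147.25, 147.25, 180, 180, 180, 180].

### API

Orientations are given as [roll, pitch, yaw] about the fixed x, y, z axes, in that order (R = Rz(yaw) Ry(pitch) Rx(roll)).
In Python, from workcell import * gives the robot as it stands.
- The arm moves only by the tool move_arm, never from a script. Its argument "motion" is a list of rows, each a list of 3 entries, a list of its own where there are three numbers: the finger opening in mm, from 0 to 91.2, then the shift along the world's x, y, z in units of 25 mm (1.0 is 25 mm), then the turn, a rotation vector about the world's x, y, z in units of 4 degrees (1.0 is 4 degrees). In form: [[grip, [x, y, z], [ax, ay, az]], ...]. A call has 1 to 20 rows; each row shifts and turns the commanded pose from where the row before left it; what a row does not reach is not made up. A row lasts 1/12 s, in which the tool goes at most 41.7 mm and 7.16 degrees, less where a joint would pass 70% of its speed; a pose out of reach is approached as far as the arm can. A call with a number of a shift or a turn outside -1 to 1 is refused whole. A call with a gripper value outside its range is refused whole. The fingers move at their own pace and stop on an object; "grip_force" is the grip in N (left out, the last holds). Time passes only in rows, so rows that do not move let the fingers close. It gives the time, the measured TCP pose, the force, the opening and the grip force at its end, in the units of the state.
- state(): the state, without advancing time (a new reading comes with each control period).
- grab_frame(name): name is "scene" or "top" or "wrist"; returns the picture (420x560x3 uint8, blue, green, red); there is no depth.
- camera_info(name): a dict with "fx", "fy", "cx", "cy" (pixels), "rvec" (rotation vector, rad) and "tvec" (3), from world to camera coordinates, as OpenCV has them. Camera axes: x right, y down, z forward; pixel columns grow to the right and rows downward; lengths in mm; the calibration is good to about 2 mm. The wrist camera is an equidistant fisheye: a pixel r from the principal point sees the ray r / f radians off the axis. A picture is of the moment at which its call begins: read the wrist's pose just before it. camera_info takes no time and is no camera call; for the wrist camera it gives the pose at the moment of the call.
- job_done(): hands the job in; it is judged then, once.
The state is a dict: "time_s": time; "qpos": joint angles; "qvel": joint speeds; "effort": joint torques, N m; "ee_pos": TCP position; "ee_rot": TCP orientation; "force": force on the tool from outside, world axes, zero at the start; "torque": the same for the moment, N m; "gripper_width": finger opening in mm; "gripper_force": force on a finger pad.
Only numpy, scipy, OpenCV 4.12 (cv2) and the standard library are available. Lean on these libraries where they do the work, as an engineer would, in place of code of your own. Each camera call takes 0.05 s, during which the arm holds its last target. There are 200 camera calls.

### The job

Get the new shoe-cabinet foot ready for drilling: lift the sake cup out of the jig's four-pin pocket and stand it, still upside down, in the white top tray; then stack the foot flat and squarely in the pocket - first the dark wooden body, next every black spacer lying there, last the white disc. Then swing the red cam lever its full quarter turn so the jaw grips the stack, and after that slide the carriage until the red spot in the middle of the disc is right under the drill tip; leave everything there, cam still locked. Something may get knocked aside while you work, so check and put it right, and leave the bell, clothespin and torch alone.

Things in the scene. Friction and masses are not known exactly. Their poses are not given: they have to be found in the camera images.
- pocket (a point): Centre of the clamped pocket, on its floor (blue disc, 57 mm), 24 mm above the cabinet top, on the aluminium carriage (185 x 130 mm). +y: from the drill to the loading end; +x: away from the robot. Four 8 mm steel pins with domed tops rise 62 mm at (+-22.6, +-22.6) mm (clamped); the gaps between are at least 37 mm. Put the fingers on the two y sides: jaw and cam are on the -x side.
- jaw (a joint): Travel of the jaw (m), driven by the cam: 0 open, about 0.005 clamped. It carries the two -x pins, which stand 5 mm farther to -x when open. So with the cam open, the middle of the loose pocket lies 2 to 2.5 mm on the -x side of the pocket point, with about 2 mm play; clamping pushes the stack to the pocket point.
- carriage (a joint): Travel of the carriage (m): 0 at the start, at the loading end stop; grows as it slides along its rail to the pocket's -y, under the drill, up to 0.18. Friction about 2.5 N; stays where it is left.
- carriage_handle (a point): Upright black-topped handle fixed on the carriage, a post 14 mm thick with a 20 mm thick, 12 mm high head; this point is on its axis 60 mm above the carriage's underside (70 mm above the cabinet top), the head being from 74 to 86 mm above the cabinet top. It stands 105 mm to -x and 65 mm to -y of the pocket centre.
- cam (a joint): Angle of the cam lever (rad): 0 open (lever points to the pocket's -x, towards the robot), grows clockwise seen from above to the stop at 1.62; locked from 1.5 up (lever then points to +y), turning it presses the carriage against its loading stop. Starts between 0 and 0.25. Needs about 2 to 5 N at the pin; stays where it is left. It drives the jaw.
- cam_pin (a point): Upright red pin at the end of the red cam lever, 14 mm thick; this point is on its axis, 10 mm below its top (72 mm above the cabinet top); the pin is free for 34 mm below this point. It is 55 mm from the cam axis.
- cam_axis (a point): A point on the vertical axis of the cam, level with the cam pin's point; 70 mm to -x of the pocket centre.
- tip (a point): Point of the fixed drill bit in the green drill stand, 105 mm above the cabinet top. Its column stands 115 mm farther on the +x side; its head above the bit is 30 mm across. It is straight over the path of the pocket centre, 88 to 153 mm from the loading position.
- foot_c (a point): Round dark wooden foot body, 56 mm in diameter and 20 mm thick; lies flat on the cabinet top. Point: its centre, half-way up; z along its axis, up at the start.
- spacer1_c (a point): Round black spacer (one to three of these are present), 56 mm in diameter and 10 mm thick; lies flat on the cabinet top. Point: its centre, half-way up; z along its axis, up at the start.
- spacer2_c (a point): Round black spacer (one to three of these are present), 56 mm in diameter and 10 mm thick; lies flat on the cabinet top. Point: its centre, half-way up; z along its axis, up at the start.
- spacer3_c (a point): Round black spacer (one to three of these are present), 56 mm in diameter and 10 mm thick; lies flat on the cabinet top. Point: its centre, half-way up; z along its axis, up at the start.
- disc_c (a point): Round white top disc with a red spot 8 mm across at the middle of its upper face, 56 mm in diameter and 10 mm thick; lies flat on the cabinet top. Point: its centre, half-way up; z along its axis, up at the start.
- cup_c (a point): Blue ceramic sake cup turned upside down, standing in the pocket at the start: 42 mm high, 50 mm across at the rim (below), tapering to 45 mm at 36 mm up. Point: its centre, half-way up; z up.
- tray_in (a point): Centre of the inner floor of the white tray, which is stacked on a teal one and does not move; the floor is 33 mm above the cabinet top, 214 (x) by 144 (y) mm inside, walls 3 mm thick and 27 mm above the floor.
- bell_c (a point): Chrome desk bell, 80 mm across, 57 mm high; to be left alone.
- clothespin_c (a point): Wooden spring clothespin, 75 mm long, lying flat; to be left alone.
- torch_c (a point): Black plastic torch with a grey sliding switch, 150 mm long, 40 mm thick, lying; to be left alone.
Things that resemble listed ones, but are neither listed nor needed, are in the scene too. Of the things shaped like the part that bears disc_c, the white one is meant.

How it is judged:
By the outcome, as a careful person would: the job done as asked, in the order asked, and still so for the second after the job is handed in, with the robot touching nothing.
Of spacer1, spacer2, spacer3 only 1 to 3 are there at a start; the rules pass over those that are not, and their reading is None.
At some moment in a run one of foot, spacer1, spacer2, spacer3, disc may be knocked a few centimetres aside while the robot is not near it.
It also fails if it takes over 210 s, if anything falls off the work surface, if the arm or the gripper's body presses on something with over 40 N, if the wrist force passes 120 N, or if a joint passes its speed limit or range.

## Working session

There is one attempt and no reset: what is moved stays moved. The work goes in short steps, Python scripts to look and compute and a tool call to move; the robot and the scene stay as the last step left them, time stands still between calls to the robot, and variables do not carry over. Pictures are saved under pics/ and viewed, at most 14 in all, crops included, and the job is handed in when it is done.

Besides the shell and the picture viewer there is one more tool, called after "Emit:" in YAML: its name, and indented under it one key for each argument. move_arm: Moves the arm, as the interface text tells. Shifts and turns lie within -1 to 1; 1 stands for 25 mm of shift or 4 degrees of turn. Its arguments: {"type":"object","properties":{"motion":{"type":"array","items":{"type":"array"}},"grip_force":{"type":"number"}},"required":["motion"]}

```bash
mkdir -p pics && ls && cat > h.py <<'E'
from workcell import *
import numpy as np, cv2
def cam(name):
    c=camera_info(name); R=cv2.Rodrigues(np.array(c["rvec"],float))[0]; t=np.array(c["tvec"],float).ravel()
    return c,R,t
def ray(name,u,v,C=None):
    c,R,t=C or cam(name)
    a=np.array([(u-c["cx"])/c["fx"],(v-c["cy"])/c["fy"]])
    if name=="wrist":
        r=np.hypot(*a); s=np.sin(r)/r if r>1e-9 else 1
        d=np.array([a[0]*s,a[1]*s,np.cos(r)])
    else: d=np.array([a[0],a[1],1.])
    return -R.T@t, R.T@d
def onz(name,u,v,z,C=None):
    o,d=ray(name,u,v,C); return o+d*(z-o[2])/d[2]
def proj(name,p,C=None):
    c,R,t=C or cam(name); q=R@np.array(p,float)+t
    if name=="wrist":
        th=np.arctan2(np.hypot(q[0],q[1]),q[2]); n=np.hypot(q[0],q[1])+1e-12
        return c["cx"]+c["fx"]*th*q[0]/n, c["cy"]+c["fy"]*th*q[1]/n
    return c["cx"]+c["fx"]*q[0]/q[2], c["cy"]+c["fy"]*q[1]/q[2]
E
python3 - <<'E'
from h import *
for n in ("scene","top","wrist"):
    C=cam(n); f=grab_frame(n); cv2.imwrite(f"pics/{n}0.png",f)
    print(n,{k:np.round(v,2) for k,v in C[0].items()}, np.round(-C[1].T@C[2]))
print(state())
E
```

```text
pics
scene {'fx': np.float64(390.97), 'fy': np.float64(390.97), 'cx': np.float64(280.87), 'cy': np.float64(209.37), 'rvec': array([ 0.67,  2.69, -1.05]), 'tvec': array([ 511.59, -158.71, 1227.39])} [898. 596. 795.]
top {'fx': np.float64(380.31), 'fy': np.float64(380.31), 'cx': np.float64(280.59), 'cy': np.float64(207.35), 'rvec': array([ 2.14, -2.16,  0.15]), 'tvec': array([  29.65,  590.18, 1004.98])} [ 445.   30. 1077.]
wrist {'fx': np.float64(325.19), 'fy': np.float64(325.19), 'cx': np.float64(275.7), 'cy': np.float64(207.83), 'rvec': array([-2.32, -1.82, -0.21]), 'tvec': array([-573.93,  -26.51,  389.08])} [ 75. 573. 384.]
{'time_s': 0.15, 'qpos': array([ 7.49432960e+01,  1.83443315e+01,  8.96895588e+01,  2.09611250e-03,
        7.20441353e+01, -1.14486826e+00]), 'qvel': array([ 0.02944362, -0.11919059, -0.23557065,  0.03308151,  0.0377204 ,
        0.01465953]), 'effort': array([ 2.00892991e-04, -4.12773085e+01, -2.32154900e+01,  7.27962772e-02,
        4.33695805e-02, -1.00490827e-04]), 'ee_pos': array([138.12709076, 557.77820654, 213.30770526]), 'ee_rot': array([-1.79922030e+02, -3.55172130e-03,  1.66087514e+02]), 'force': array([ 0.3909843 , -0.3087259 , -1.19156011]), 'torque': array([0.01024654, 0.03010871, 0.03029511]), 'gripper_force': 0.0, 'gripper_width': 91.27346205531461}
```

View pics/top0.png

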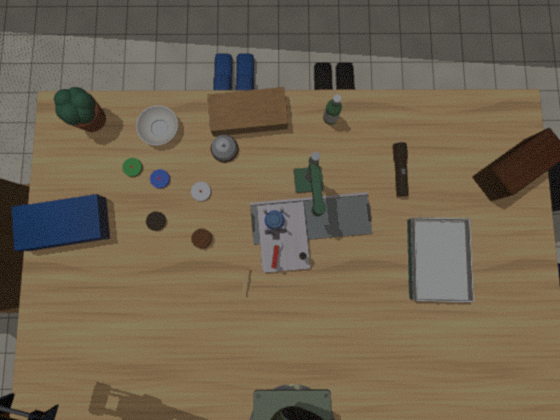

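View pics/scene0.png

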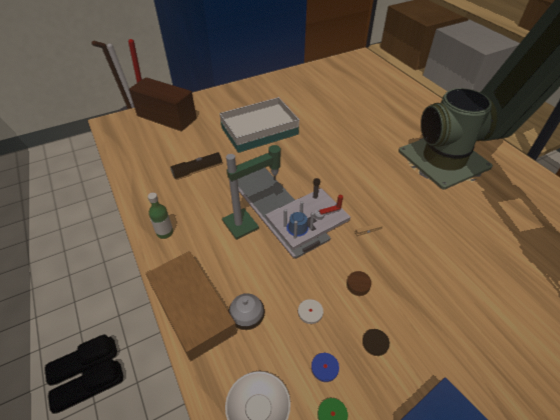

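Top view (up = +x, left = +y): cup and pocket at (274,219), foot brown (202,238), spacer near-black (156,221), white disc (201,191). Look-alikes are the blue (160,178) and green (132,167) discs; the tray is at (440,260).

```bash
python3 - <<'E'
from h import *
f=cv2.imread("pics/top0.png"); s=cv2.imread("pics/scene0.png")
a=cv2.resize(f[140:290,110:380],(800,444),interpolation=cv2.INTER_CUBIC)
a=np.clip(a*1.8,0,255).astype(np.uint8)
cv2.imwrite("pics/crop1.png",a)
C=cam("top"); C2=cam("scene")
hsv=cv2.cvtColor(f,cv2.COLOR_BGR2HSV)
def blob(u,v,z,m,r=16):
    w=np.zeros(m.shape,np.uint8); cv2.circle(w,(u,v),r,255,-1); m=cv2.bitwise_and(m,w)
    n,l,st,ce=cv2.connectedComponentsWithStats(m); i=1+np.argmax(st[1:,4]); c=ce[i]
    print((u,v),st[i],np.round(c,1),np.round(onz("top",*c,z,C),1))
V=hsv[...,2]; S=hsv[...,1]
for n,u,v,z in(("foot",202,238,20),("sp",156,221,10),("disc",201,191,10),("cup",274,219,66)): print(n,hsv[v,u+3])
print(hsv[230,230])
blob(202,238,20,cv2.inRange(V,0,85)); blob(156,221,10,cv2.inRange(V,0,85)); blob(201,191,10,cv2.inRange(S,0,60))
blob(274,219,60,cv2.inRange(hsv,(95,90,0),(125,255,255)))
blob(440,260,60,cv2.inRange(S,0,45),60)
for p in((250,203),(372,195),(262,272),(310,270),(304,256),(276,252),(320,212),(316,155)): print(p,np.round(onz("top",*p,24,C)),np.round(onz("top",*p,86,C)))
E
```

```text
foot [ 14 149  72]
sp [24 81 47]
disc [135   4 134]
cup [103 104 105]
[ 18  99 131]
(202, 238) [192 229  21  20 322] [201.8 238.3] [507.7 245.2  20. ]
(156, 221) [146 212  21  19 312] [155.8 220.9] [558.2 377.9  10. ]
(201, 191) [191 181  20  21 314] [200.5 190.9] [643.3 254.1  10. ]
(274, 219) [265 211  19  17 222] [273.6 218.6] [557.4  45.4  60. ]
(440, 260) [ 408  218   66   85 5106] [440.8 259.5] [ 445.6 -397.7   60. ]
(250, 203) [605. 112.  24.] [596. 107.  86.]
(372, 195) [ 626. -231.   24.] [ 616. -215.   86.]
(262, 272) [415.  78.  24.] [417.  75.  86.]
(310, 270) [419. -53.  24.] [421. -48.  86.]
(304, 256) [457. -37.  24.] [457. -33.  86.]
(276, 252) [469.  40.  24.] [467.  39.  86.]
(320, 212) [579. -84.  24.] [571. -77.  86.]
(316, 155) [743. -76.  24.] [725. -69.  86.]
```

View pics/crop1.png

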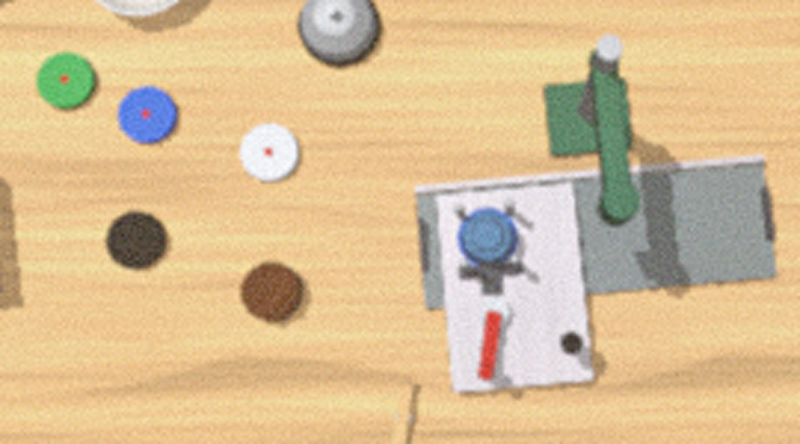

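```bash
python3 - <<'E'
from h import *
s=cv2.imread("pics/scene0.png")
a=cv2.resize(s[140:270,190:390],(800,520),interpolation=cv2.INTER_CUBIC)
cv2.imwrite("pics/crop2.png",np.clip(a*1.8,0,255).astype(np.uint8))
E
```

```text
(no output)
```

View pics/crop2.png

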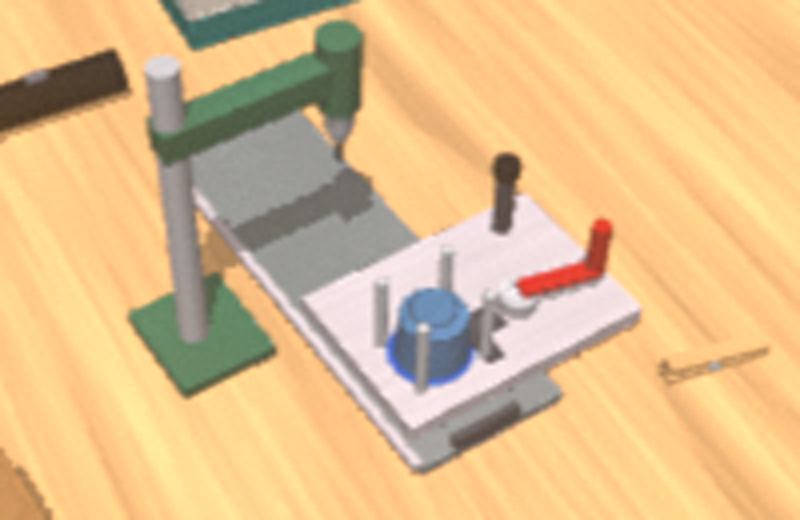

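```bash
python3 - <<'E'
from h import *
C=cam("scene");T=cam("top")
g=lambda u,v:(190+u/4,140+v/4)
for n,p,z in(("tip",(340,161),105),("handle",(507,158),86),("pin",(380,282),86),("pin",(446,249),86),("pin",(423,328),86),("pin",(490,294),86),("cam",(602,223),82),("cuptop",(431,303),66)):
    print(n,np.round(onz("scene",*g(*p),z,C),1))
# head top
o1,d1=ray("scene",*g(339,38),C); o2,d2=ray("top",318.6,209.4,T)
A=np.array([d1,-d2]).T; x=np.linalg.lstsq(A,o2-o1,rcond=None)[0]; print("head",o1+d1*x[0],o2+d2*x[1])
E
```

```text
tip [564.  -61.7 105. ]
handle [455.7 -30.4  86. ]
pin [583.1  28.1  86. ]
pin [533.2  22.9  86. ]
pin [578.2  73.   86. ]
pin [528.6  68.4  86. ]
cam [431.4  46.6  82. ]
cuptop [554.6  42.7  66. ]
head [563.33276161 -61.93091083 204.87807368] [562.1859756  -61.13658458 204.6420281 ]
```

Emit:
move_arm:
  motion:
    - [91,[0.5,-0.5,0.1],[0,0,0.24]]
    - [91,[0.9,-1,0.1],[0,0,0.24]]
    - [91,[0.9,-1,0.1],[0,0,0.24]]
    - [91,[0.9,-1,0.1],[0,0,0.24]]
    - [91,[0.9,-1,0.1],[0,0,0.24]]
    - [91,[0.9,-1,0.1],[0,0,0.24]]
    - [91,[0.9,-1,0.1],[0,0,0.24]]
    - [91,[0.9,-1,0.1],[0,0,0.24]]
    - [91,[0.9,-1,0.1],[0,0,0.24]]
    - [91,[0.9,-1,0],[0,0,0.24]]
    - [91,[0.9,-1,0],[0,0,0.24]]
    - [91,[0.9,-1,0],[0,0,0.24]]
    - [91,[0.9,-1,0],[0,0,0.24]]
    - [91,[0.9,-1,0],[0,0,0.24]]
    - [91,[0.9,-1,0],[0,0,0.24]]
    - [91,[0.9,-1,0],[0,0,0.24]]
    - [91,[0.9,-1,0],[0,0,0.24]]
    - [91,[0.9,-1,0],[0,0,0.24]]
    - [91,[0.9,-1,0],[0,0,0.24]]
    - [91,[0.5,-0.5,0],[0,0,0.24]]

```text
time_s: 1.82
ee_pos: [570.1, 80.2, 235.9]
ee_rot: [-179.9, 0.0, -174.8]
force: [0.4, 0.2, 0.3]
gripper_width: 91.1
gripper_force: 0.0
```

```bash
cat >> h.py <<'E'
def pic(name,fn,k=1.6):
    C=cam(name); s=state(); f=grab_frame(name)
    np.save("pics/"+fn+".npy",np.array([C[0]["fx"],C[0]["cx"],C[0]["cy"],*C[1].ravel(),*C[2]]))
    cv2.imwrite(f"pics/{fn}_raw.png",f); cv2.imwrite(f"pics/{fn}.png",cv2.resize(np.clip(f*k,0,255).astype(np.uint8),(800,600),interpolation=cv2.INTER_CUBIC))
    return C,f
def load(fn):
    a=np.load("pics/"+fn+".npy"); return {"fx":a[0],"fy":a[0],"cx":a[1],"cy":a[2]},a[3:12].reshape(3,3),a[12:]
E
python3 -c "
from h import *
pic('wrist','w1');print(state()['ee_pos'],state()['ee_rot'])"
```

```text
[571.74952872  78.96176867 235.66127082] [-1.79854803e+02  8.83334052e-02 -1.74824939e+02]
```

View pics/w1.png

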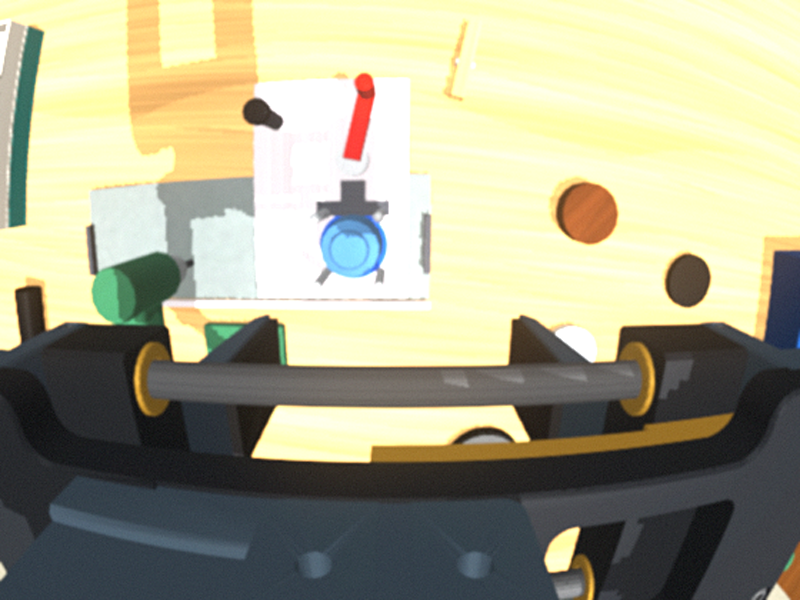

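```bash
python3 - <<'E'
from h import *
C=load("w1"); k=.7
for n,p,z in(("c1",(254,84),23),("c2",(409,78),23),("c3",(257,299),23),("rail a",(90,188),10),("rail b",(430,174),10),("tip",(191,263),105),("handle",(256,110),86),("cam",(364,82),82),("camaxis",(355,160),45),("cuptop",(352,248),66),("foot",(587,212),20),("sp",(688,280),10)):
    print(n,np.round(onz("wrist",p[0]*k,p[1]*k,z,C),1))
f=cv2.imread("pics/w1_raw.png"); hsv=cv2.cvtColor(f,cv2.COLOR_BGR2HSV)
m=cv2.inRange(hsv,(95,90,40),(125,255,255)); n,l,st,ce=cv2.connectedComponentsWithStats(m)
for i in range(1,n):
    if st[i,4]>300: print(st[i],ce[i])
E
```

```text
c1 [424.4 -52.1  23. ]
c2 [413.   77.7  23. ]
c3 [610.3 -37.4  23. ]
rail a [ 517.6 -226.5   10. ]
rail b [491.5 103.   10. ]
tip [566.4 -63.9 105. ]
handle [456.9 -27.9  86. ]
cam [432.8  46.3  82. ]
camaxis [487.   41.9  45. ]
cuptop [553.   46.8  66. ]
foot [506.6 244.   20. ]
sp [556.6 375.9  10. ]
[ 224  150   47   45 1667] [247.20155969 171.54529094]
[536 198  24  47 820] [549.39756098 224.7097561 ]
```

Emit:
move_arm:
  motion:
    - [91,[-0.18,-0.34,0],[0,0,0]]
    - [91,[-0.18,-0.34,0],[0,0,0]]
    - [91,[-0.18,-0.34,-0.4],[0,0,-0.1]]
    - [91,[-0.18,-0.34,-0.8],[0,0,0]]
    - [91,[0,0,-0.8],[0,0,0]]
    - [91,[0,0,-0.8],[0,0,0]]
    - [91,[0,0,-0.8],[0,0,0]]
    - [91,[0,0,-0.4],[0,0,0]]
    - [91,[0,0,0],[0,0,0]]

```text
time_s: 2.62
ee_pos: [547.5, 49.4, 134.6]
ee_rot: [180.0, -0.3, -175.1]
force: [-1.0, -0.3, 1.6]
gripper_width: 91.1
gripper_force: 0.0
```

```bash
python3 -c "
from h import *
C,f=pic('scene','s2');g=pic('top','t2')[1]
a=cv2.resize(f[90:270,180:400],(440,360),interpolation=3);b=cv2.resize(g[140:290,230:350],(288,360),interpolation=3)
cv2.imwrite('pics/s2c.png',np.clip(np.hstack([a,b])*1.8,0,255).astype(np.uint8))
print(state()['ee_pos'],state()['ee_rot'])"
```

```text
[550.01617098  49.44788319 137.15539379] [ 1.79993852e+02  2.58159028e-02 -1.75077469e+02]
```

View pics/s2c.png

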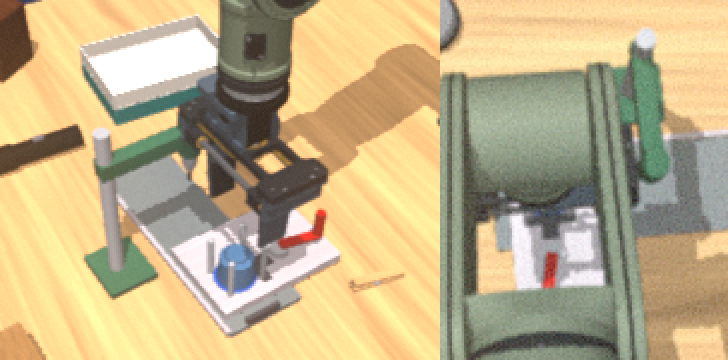

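Emit:
move_arm:
  motion:
    - [91,[0.14,-0.06,0],[-0.2,0,0]]
    - [91,[0,0,0],[-0.18,0,0]]
    - [91,[0,0,-0.2],[0,0,0]]
    - [91,[0,0,-0.4],[0,0,0]]
    - [91,[0,0,-0.4],[0,0,0]]
    - [91,[0,0,-0.4],[0,0,0]]
    - [91,[0,0,0],[0,0,0]]
    - [91,[0,0,0],[0,0,0]]

```text
time_s: 3.38
ee_pos: [553.0, 47.5, 100.3]
ee_rot: [-178.5, -0.3, -175.1]
force: [0.7, 0.2, 0.4]
gripper_width: 91.4
gripper_force: 0.0
```

Emit:
move_arm:
  motion:
    - [91,[0,0,-0.4],[0,0,0]]
    - [91,[0,0,-0.4],[0,0,0]]
    - [91,[0,0,-0.4],[0,0,0]]
    - [91,[0,0,-0.4],[0,0,0]]
    - [91,[0,0,-0.4],[0,0,0]]
    - [91,[0,0,-0.3],[0,0,0]]
    - [91,[0,0,-0.2],[0,0,0]]
    - [91,[0,0,0],[0,0,0]]
    - [91,[0,0,0],[0,0,0]]

```text
time_s: 4.13
ee_pos: [553.7, 47.7, 38.7]
ee_rot: [-178.5, -0.2, -175.1]
force: [0.3, -0.2, 0.7]
gripper_width: 90.5
gripper_force: 0.0
```

No contact. Grip.

Emit:
move_arm:
  motion:
    - [60,[0,0,0],[0,0,0]]
    - [50,[0,0,0],[0,0,0]]
    - [30,[0,0,0],[0,0,0]]
    - [30,[0,0,0],[0,0,0]]
    - [30,[0,0,0],[0,0,0]]
    - [30,[0,0,0],[0,0,0]]
    - [30,[0,0,0],[0,0,0]]
    - [30,[0,0,0],[0,0,0]]
    - [30,[0,0,0],[0,0,0]]
    - [30,[0,0,0],[0,0,0]]
    - [30,[0,0,0.2],[0,0,0]]
    - [30,[0,0,0.3],[0,0,0]]
  grip_force: 20

```text
time_s: 5.13
ee_pos: [552.9, 47.8, 51.1]
ee_rot: [-178.5, -0.3, -175.1]
force: [-0.4, 0.1, -0.6]
gripper_width: 46.3
gripper_force: 19.9
```

Emit:
move_arm:
  motion:
    - [30,[0,0,0.5],[0,0,0]]
    - [30,[0,0,0.8],[0,0,0]]
    - [30,[0,0,1],[0.18,0,0]]
    - [30,[0,0,1],[0.2,0,0]]
    - [30,[0,0,1],[0,0,0]]
    - [30,[-0.3,0,1],[0,0,0]]
    - [30,[-0.6,-0.2,0.8],[0,0,0]]
    - [30,[-0.6,-0.6,0.4],[0,0,-0.2]]
    - [30,[-0.6,-1,0],[0,0,-0.5]]
    - [30,[-0.5,-1,0],[0,0,-0.5]]
    - [30,[-0.5,-1,0],[0,0,-0.5]]
    - [30,[-0.5,-1,0],[0,0,-0.5]]
    - [30,[-0.3,-1,0],[0,0,-0.5]]
    - [30,[-0.3,-1,0],[0,0,-0.5]]
    - [30,[-0.1,-1,0],[0,0,-0.5]]
    - [30,[0,-1,0],[0,0,-0.5]]
    - [30,[0,-1,0],[0,0,-0.5]]
    - [30,[0,-1,0],[0,0,-0.5]]
    - [30,[0,-1,0],[0,0,-0.5]]
    - [30,[0,-1,0],[0,0,-0.5]]

```text
time_s: 6.8
ee_pos: [446.0, -273.3, 214.6]
ee_rot: [180.0, 0.0, 160.0]
force: [0.8, -0.1, -1.2]
gripper_width: 46.2
gripper_force: 19.9
```

Emit:
move_arm:
  motion:
    - [30,[0,-1,0],[0,0,-0.3]]
    - [30,[0,-1,0],[0,0,-0.3]]
    - [30,[0,-1,-0.1],[0,0,-0.3]]
    - [30,[0,-1,-0.3],[0,0,-0.3]]
    - [30,[0,-0.6,-0.8],[0,0,0]]
    - [30,[0,-0.3,-1],[0,0,0]]
    - [30,[0,0,-1],[0,0,0]]
    - [30,[0,0,-1],[0,0,0]]
    - [30,[0,0,-0.8],[0,0,0]]
    - [30,[0,0,-0.4],[0,0,0]]
    - [30,[0,0,0],[0,0,0]]
    - [30,[0,0,0],[0,0,0]]

```text
time_s: 7.8
ee_pos: [446.6, -395.0, 79.5]
ee_rot: [180.0, 0.0, 155.3]
force: [-0.2, 0.1, -1.7]
gripper_width: 46.0
gripper_force: 19.9
```

```bash
python3 -c "
from h import *
print(state()['ee_pos'],state()['ee_rot'],state()['gripper_width'])
C,f=pic('scene','s3');
a=cv2.resize(f[70:270,180:400],(440,400),interpolation=3)
g=pic('wrist','w3')[1]
b=cv2.resize(g,(360,400))[:,:]
cv2.imwrite('pics/s3c.png',np.clip(np.hstack([a,b])*1.8,0,255).astype(np.uint8))
"
```

```text
[ 446.56888125 -394.9847275    79.52612575] [1.79996476e+02 2.47593219e-02 1.55293902e+02] 46.03959642588175
```

View pics/s3c.png

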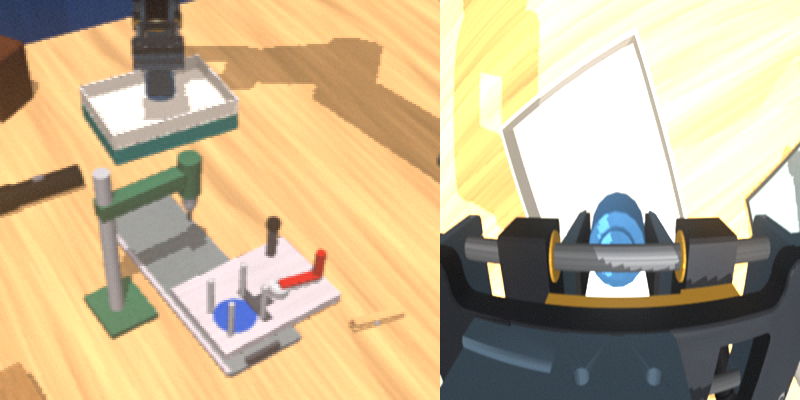

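The scene crop shows the cup upright in the gripper above the tray centre, and the pocket now empty. Now lower and release.

Emit:
move_arm:
  motion:
    - [30,[0,0,-0.4],[0,0,0]]
    - [30,[0,0,-0.4],[0,0,0]]
    - [30,[0,0,-0.2],[0,0,0]]
    - [30,[0,0,-0.2],[0,0,0]]
    - [30,[0,0,0],[0,0,0]]
    - [30,[0,0,0],[0,0,0]]

```text
time_s: 8.4
ee_pos: [446.2, -394.8, 48.5]
ee_rot: [180.0, -0.0, 155.3]
force: [-0.8, 0.2, 0.6]
gripper_width: 46.2
gripper_force: 19.9
```

```bash
python3 - <<'E'
from h import *
# refine pocket geometry from s3 (scene) pins & blue disc
f=cv2.imread("pics/s3_raw.png"); hsv=cv2.cvtColor(f,cv2.COLOR_BGR2HSV); C=load("s3")
m=cv2.inRange(hsv,(105,120,40),(130,255,255)); m[:, :270]=0; m[:205]=0; m[260:]=0; m[:,330:]=0
n,l,st,ce=cv2.connectedComponentsWithStats(m); i=1+np.argmax(st[1:,4]); pts=cv2.findNonZero((l==i).astype(np.uint8)); e=cv2.fitEllipse(cv2.convexHull(pts)); print(st[i],ce[i],e,onz("scene",*e[0],24,C))
print(np.round(proj("top",(556,45,24)),1))
E
```

```text
[297 220  11  16 125] [301.4   227.648] ((299.4635314941406, 227.26834106445312), (15.138647079467773, 15.206318855285645), 89.80672454833984) [550.64407042  47.3368068   24.        ]
[273.9 220.5]
```

Emit:
move_arm:
  motion:
    - [48,[0,0,-0.04],[0,0,0]]
    - [60,[0,0,0],[0,0,0]]
    - [80,[0,0,0],[0,0,0]]
    - [80,[0,0,0],[0,0,0]]
    - [80,[0,0,0],[0,0,0]]
    - [80,[0,0,0.2],[0,0,0]]
    - [80,[0,0,0.5],[0,0,0]]
    - [80,[0,0,1],[0,0,0]]
    - [80,[0,0,1],[0,0,0]]
    - [80,[0,0,1],[0,0,0]]
    - [80,[0,0,1],[0,0,0]]
    - [80,[0,0,1],[0,0,0]]
    - [80,[-0.3,0.3,1],[0,0,0.3]]
    - [80,[-0.4,0.7,0.4],[0,0,0.4]]
    - [80,[-0.4,1,0],[0,0,0.4]]
    - [80,[-0.2,1,0],[0,0,0.4]]

```text
time_s: 9.73
ee_pos: [413.0, -319.5, 226.9]
ee_rot: [-180.0, 0.1, 161.3]
force: [0.4, 0.7, -0.7]
gripper_width: 80.0
gripper_force: 0.0
```

```bash
cat > m.py <<'E'
from h import *
def big(m,u0,v0,u1,v1):
    w=np.zeros(m.shape,np.uint8); w[v0:v1,u0:u1]=m[v0:v1,u0:u1]
    n,l,st,ce=cv2.connectedComponentsWithStats(w); i=1+np.argmax(st[1:,4]); return st[i],ce[i],l==i
def discs(f,C,name="top"):
    hsv=cv2.cvtColor(f,cv2.COLOR_BGR2HSV); V=hsv[...,2];S=hsv[...,1]
    dk=cv2.inRange(V,0,85)
    for n,m,b,z in(("foot",dk,(180,215,225,258),20),("sp",dk,(135,200,178,242),10),("disc",cv2.inRange(S,0,60),(180,170,225,212),10)):
        st,ce,_=big(m,*b); print(n,st[4],np.round(ce,1),np.round(onz(name,*ce,z,C),1))
E
python3 - <<'E'
from m import *
C,f=pic("top","t4"); discs(f,C); print(state()["ee_pos"],state()["ee_rot"])
hsv=cv2.cvtColor(f,cv2.COLOR_BGR2HSV); m=cv2.inRange(hsv,(105,110,30),(130,255,255))
st,ce,mm=big(m,255,200,295,240); h=cv2.convexHull(cv2.findNonZero(mm.astype(np.uint8))); e=cv2.fitEllipse(h); print("pocket",st,e,onz("top",*e[0],24,C),onz("top",*ce,24,C))
a=np.hstack([cv2.resize(f[200:320,395:485],(300,400)),cv2.resize(f[180:290,235:345],(400,400),interpolation=3)])
cv2.imwrite("pics/t4c.png",np.clip(a*1.8,0,255).astype(np.uint8))
E
```

```text
foot 310 [201.8 238.4] [507.4 245.2  20. ]
sp 310 [155.7 220.9] [558.1 378.1  10. ]
disc 314 [200.5 190.8] [643.5 254.1  10. ]
[ 411.57006724 -314.55355531  226.55310129] [ 1.79793677e+02 -1.10232499e-01  1.61435358e+02]
pocket [265 211  19  18 281] ((274.20074462890625, 219.89871215820312), (18.63300323486328, 19.03166961669922), 13.510771751403809) [557.56423133  44.2301237   24.        ] [557.96786769  44.25255356  24.        ]
```

View pics/t4c.png

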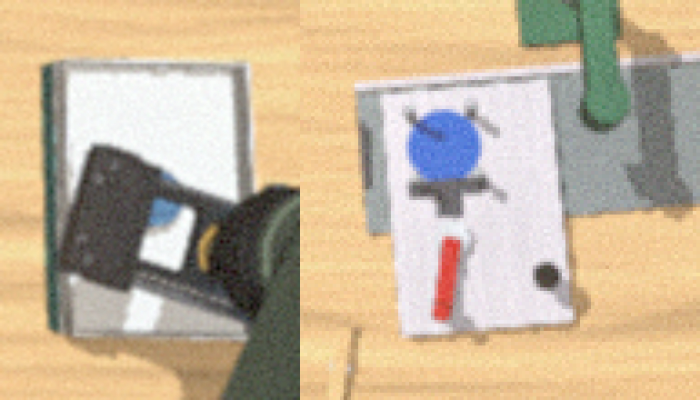

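Cup stands in the tray (seen under the gripper at (165,205)); pocket empty (blue disc at (444,146) in the right crop). Next: the foot.

Emit:
move_arm:
  motion:
    - [91,[0.1,0.5,0],[0,0,0.25]]
    - [91,[0.1,1,0],[0,0,0.25]]
    - [91,[0.1,1,0],[0,0,0.25]]
    - [91,[0.1,1,0],[0,0,0.25]]
    - [91,[0.1,1,0],[0,0,0.25]]
    - [91,[0.1,1,0],[0,0,0.25]]
    - [91,[0.1,1,0],[0,0,0.25]]
    - [91,[0.1,1,0],[0,0,0.25]]
    - [91,[0.1,1,0],[0,0,0.25]]
    - [91,[0.1,1,0],[0,0,0.25]]
    - [91,[0.1,1,0],[0,0,0.25]]
    - [91,[0.1,1,0],[0,0,0.25]]
    - [91,[0.1,1,0],[0,0,0.25]]
    - [91,[0.1,1,0],[0,0,0.25]]
    - [91,[0.1,1,0],[0,0,0.25]]
    - [91,[0.1,1,0],[0,0,0.25]]
    - [91,[0.2,1,0],[0,0,0.25]]
    - [91,[0.2,1,0],[0,0,0.25]]
    - [91,[0.3,1,0],[0,0,0.25]]
    - [91,[0.3,1,0],[0,0,0.25]]

```text
time_s: 11.45
ee_pos: [479.2, 169.4, 225.7]
ee_rot: [180.0, 0.0, -178.6]
force: [0.8, -0.1, -0.4]
gripper_width: 90.9
gripper_force: 0.0
```

Emit:
move_arm:
  motion:
    - [91,[0.3,1,0],[0,0,0.25]]
    - [91,[0.3,1,-0.3],[0,0,0.25]]
    - [91,[0.3,0.6,-0.8],[0,0,0.25]]
    - [91,[0.2,0.1,-1],[0,0,0.15]]
    - [91,[0,0,-1],[0,0,0]]
    - [91,[0,0,-1],[0,0,0]]
    - [91,[0,0,-0.6],[0,0,0]]
    - [91,[0,0,0],[0,0,0]]
    - [91,[0,0,0],[0,0,0]]

```text
time_s: 12.2
ee_pos: [506.3, 235.4, 107.6]
ee_rot: [-180.0, -0.1, -175.1]
force: [-0.1, -0.3, 0.3]
gripper_width: 91.4
gripper_force: 0.0
```

Emit:
move_arm:
  motion:
    - [91,[0.03,0.38,-0.5],[0,0,0]]
    - [91,[0,0,-1],[0,0,0]]
    - [91,[0,0,-1],[0,0,0]]
    - [91,[0,0,-0.8],[0,0,0]]
    - [91,[0,0,-0.5],[0,0,0]]
    - [91,[0,0,-0.3],[0,0,0]]
    - [91,[0,0,0],[0,0,0]]
    - [91,[0,0,0],[0,0,0]]

```text
time_s: 12.87
ee_pos: [507.7, 245.3, 6.0]
ee_rot: [180.0, 0.1, -175.1]
force: [0.0, 0.1, 0.4]
gripper_width: 91.1
gripper_force: 0.0
```

Emit:
move_arm:
  motion:
    - [70,[0,0,0],[0,0,0]]
    - [60,[0,0,0],[0,0,0]]
    - [40,[0,0,0],[0,0,0]]
    - [40,[0,0,0],[0,0,0]]
    - [40,[0,0,0],[0,0,0]]
    - [40,[0,0,0],[0,0,0]]
    - [40,[0,0,0],[0,0,0]]
    - [40,[0,0,0],[0,0,0]]
    - [40,[0,0,0],[0,0,0]]
  grip_force: 20

```text
time_s: 13.62
ee_pos: [507.2, 244.8, 5.8]
ee_rot: [180.0, 0.0, -175.1]
force: [-0.5, 1.0, 2.8]
gripper_width: 55.7
gripper_force: 20.0
```

Emit:
move_arm:
  motion:
    - [40,[0,0,0.3],[0,0,0]]
    - [40,[0,0,0.6],[0,0,0]]
    - [40,[0,0,1],[0,0,0]]
    - [40,[0,0,1],[0,0,0]]
    - [40,[0,0,1],[0,0,0]]
    - [40,[0.1,-0.2,1],[0,0,0]]
    - [40,[0.2,-0.5,0.4],[0,0,0]]
    - [40,[0.2,-0.8,0.1],[-0.18,0,0]]
    - [40,[0.2,-1,0],[-0.2,0,0]]
    - [40,[0.2,-1,0],[0,0,0]]
    - [40,[0.2,-1,0],[0,0,0]]
    - [40,[0.2,-1,0],[0,0,0]]
    - [40,[0.2,-1,0],[0,0,0]]
    - [40,[0.2,-0.8,0],[0,0,0]]
    - [40,[0.2,-0.5,0],[0,0,0]]
    - [40,[0.02,-0.18,0],[0,0,0]]
    - [40,[0,0,0],[0,0,0]]
    - [40,[0,0,0],[0,0,0]]

```text
time_s: 15.12
ee_pos: [554.7, 45.5, 140.1]
ee_rot: [-178.5, -0.2, -175.1]
force: [-0.3, 0.4, -0.1]
gripper_width: 55.7
gripper_force: 20.0
```

Emit:
move_arm:
  motion:
    - [40,[0.02,0,-0.4],[0,0,0]]
    - [40,[0,0,-0.6],[0,0,0]]
    - [40,[0,0,-0.6],[0,0,0]]
    - [40,[0,0,-0.3],[0,0,0]]
    - [40,[0,0,-0.2],[0,0,0]]
    - [40,[0,0,-0.2],[0,0,0]]
    - [40,[0,0,-0.2],[0,0,0]]
    - [40,[0,0,0],[0,0,0]]

```text
time_s: 15.78
ee_pos: [555.1, 45.3, 77.3]
ee_rot: [-178.5, -0.2, -175.1]
force: [-0.6, 0.1, -1.1]
gripper_width: 55.0
gripper_force: 20.0
```

Foot bottom is at about 71, below the 86 pin tops, with no contact. Continue down.

Emit:
move_arm:
  motion:
    - [40,[0,0,-0.3],[0,0,0]]
    - [40,[0,0,-0.3],[0,0,0]]
    - [40,[0,0,-0.3],[0,0,0]]
    - [40,[0,0,-0.3],[0,0,0]]
    - [40,[0,0,-0.3],[0,0,0]]
    - [40,[0,0,-0.2],[0,0,0]]
    - [40,[0,0,-0.12],[0,0,0]]
    - [40,[0,0,0],[0,0,0]]

```text
time_s: 16.45
ee_pos: [555.0, 45.2, 31.4]
ee_rot: [-178.5, -0.2, -175.1]
force: [-1.9, -1.4, -1.7]
gripper_width: 55.3
gripper_force: 20.0
```

Emit:
move_arm:
  motion:
    - [60,[0,0,0],[0,0,0]]
    - [66,[0,0,0],[0,0,0]]
    - [72,[0,0,0],[0,0,0]]
    - [72,[0,0,0],[0,0,0]]
    - [72,[0,0,0],[0,0,0]]
    - [72,[0,0,0.3],[0,0,0]]
    - [72,[0,0,0.6],[0,0,0]]
    - [72,[0,0,1],[0,0,0]]
    - [72,[0,0,1],[0,0,0]]
    - [72,[0,0,1],[0,0,0]]
    - [80,[0,0.1,1],[0.18,0,0]]
    - [91,[0,0.5,0.5],[0.2,0,0]]
    - [91,[0,1,0],[0,0,0]]
    - [91,[0,1,0],[0,0,0]]
    - [91,[0,1,0],[0,0,0]]
    - [91,[0,1,0],[0,0,0]]
    - [91,[0,1,0],[0,0,0]]
    - [91,[0,1,0],[0,0,0]]
    - [91,[0,1,0],[0,0,0]]
    - [91,[0,1,0],[0,0,0]]

```text
time_s: 18.12
ee_pos: [555.4, 261.5, 168.3]
ee_rot: [180.0, 0.0, -175.1]
force: [0.4, 1.0, -0.1]
gripper_width: 90.8
gripper_force: 0.0
```

```bash
python3 - <<'E'
from m import *
C,f=pic("top","t5"); print(state()["ee_pos"],state()["ee_rot"])
try: discs(f,C)
except Exception as e: print(e)
a=np.hstack([cv2.resize(f[140:290,110:340],(460,300)),cv2.resize(f[180:255,240:325],(340,300),interpolation=3)])
cv2.imwrite("pics/t5c.png",np.clip(a*1.8,0,255).astype(np.uint8))
E
```

```text
[555.49232274 266.16599701 168.15823797] [ 1.79728760e+02  1.09636174e-01 -1.74986534e+02]
foot 603 [190.  232.5] [524.2 278.4  20. ]
sp 638 [145.4 215.6] [573.4 407.9  10. ]
disc 760 [195.2 197.2] [625.2 268.8  10. ]
```

View pics/t5c.png

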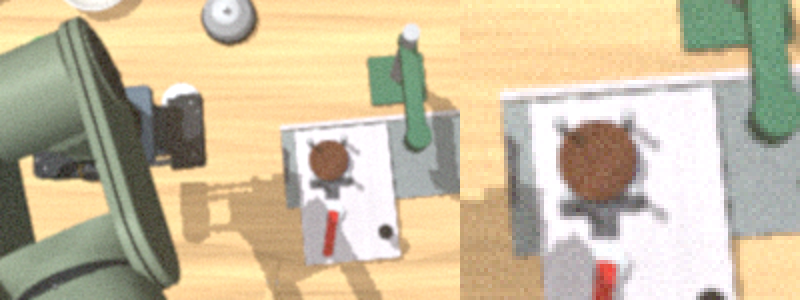

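Foot sits inside the four pins, its centre at (597,160) in the right crop. Now the spacer, checked from near with the wrist camera.

Emit:
move_arm:
  motion:
    - [91,[0.02,0.8,-0.2],[0,0,0]]
    - [91,[0.02,1,-0.4],[0,0,0]]
    - [91,[0.02,1,-0.4],[0,0,0]]
    - [91,[0.02,1,-0.4],[0,0,0]]
    - [91,[0.02,0.6,-0.2],[0,0,0]]
    - [91,[0,0.1,0],[0,0,0]]
    - [91,[0,0,0],[0,0,0]]

```text
time_s: 18.75
ee_pos: [557.8, 372.9, 127.5]
ee_rot: [-180.0, -0.0, -175.0]
force: [0.7, -0.3, 0.0]
gripper_width: 90.7
gripper_force: 0.0
```

```bash
cat >> m.py <<'E'
def wr(fn,z,exp,lo,hi,r=45):
    C,f=pic("wrist",fn); hsv=cv2.cvtColor(f,cv2.COLOR_BGR2HSV); u,v=map(int,proj("wrist",exp,C))
    m=cv2.inRange(hsv,lo,hi); w=np.zeros(m.shape,np.uint8); cv2.circle(w,(u,v),r,255,-1); m&=w
    n,l,st,ce=cv2.connectedComponentsWithStats(m); i=1+np.argmax(st[1:,4]); c,rad=cv2.minEnclosingCircle(cv2.findNonZero((l==i).astype(np.uint8)))
    b=onz("wrist",st[i][0],st[i][1],z,C);b2=onz("wrist",st[i][0]+st[i][2],st[i][1]+st[i][3],z,C)
    print(fn,"exp",(u,v),st[i],np.round(c,1),"pos",np.round(onz("wrist",*ce[i],z,C),1),"size",np.round(b-b2),"ee",np.round(state()["ee_pos"],1),hsv[v,u])
    return f,(u,v)
E
python3 - <<'E'
from m import *
f,(u,v)=wr("w6",10,(558,378,10),(0,0,0),(180,255,75))
E
```

```text
w6 exp (282, 203) [ 255  173   58   58 2635] [283.4 201.5] pos [555.9 379.   10. ] size [-49. -58.   0.] ee [558.1 372.1 128. ] [18 72 53]
```

Emit:
move_arm:
  motion:
    - [91,[-0.04,0.24,-0.5],[0,0,0]]
    - [91,[0,0,-1],[0,0,0]]
    - [91,[0,0,-1],[0,0,0]]
    - [91,[0,0,-1],[0,0,0]]
    - [91,[0,0,-0.8],[0,0,0]]
    - [91,[0,0,-0.4],[0,0,0]]
    - [91,[0,0,-0.26],[0,0,0]]
    - [91,[0,0,0],[0,0,0]]
    - [91,[0,0,0],[0,0,0]]

```text
time_s: 19.55
ee_pos: [557.7, 378.7, 4.3]
ee_rot: [180.0, 0.1, -175.1]
force: [0.5, 0.3, 0.2]
gripper_width: 91.0
gripper_force: 0.0
```

Emit:
move_arm:
  motion:
    - [70,[0,0,0],[0,0,0]]
    - [60,[0,0,0],[0,0,0]]
    - [40,[0,0,0],[0,0,0]]
    - [40,[0,0,0],[0,0,0]]
    - [40,[0,0,0],[0,0,0]]
    - [40,[0,0,0],[0,0,0]]
    - [40,[0,0,0],[0,0,0]]
    - [40,[0,0,0],[0,0,0]]
    - [40,[0,0,0],[0,0,0]]
  grip_force: 20

```text
time_s: 20.3
ee_pos: [557.1, 378.8, 3.7]
ee_rot: [180.0, 0.0, -175.1]
force: [-0.6, -0.8, 2.5]
gripper_width: 55.0
gripper_force: 20.0
```

Emit:
move_arm:
  motion:
    - [40,[0,0,0.3],[0,0,0]]
    - [40,[0,0,0.6],[0,0,0]]
    - [40,[0,0,1],[0,0,0]]
    - [40,[0,0,1],[0,0,0]]
    - [40,[0,-0.2,1],[0,0,0]]
    - [40,[0,-0.5,1],[0,0,0]]
    - [40,[0,-1,0.54],[0,0,0]]
    - [40,[-0.08,-1,0],[0,0,0]]
    - [40,[0,-1,0],[-0.18,0,0]]
    - [40,[0,-1,0],[-0.2,0,0]]
    - [40,[0,-1,0],[0,0,0]]
    - [40,[0,-1,0],[0,0,0]]
    - [40,[0,-1,0],[0,0,0]]
    - [40,[0,-1,0],[0,0,0]]
    - [40,[0,-1,0],[0,0,0]]
    - [40,[0,-1,0],[0,0,0]]
    - [40,[0,-1,0],[0,0,0]]
    - [40,[0,-1,0],[0,0,0]]
    - [40,[0,-0.5,0],[0,0,0]]
    - [40,[0,-0.14,0],[0,0,0]]

```text
time_s: 21.97
ee_pos: [554.9, 43.4, 139.8]
ee_rot: [-178.5, -0.1, -175.3]
force: [0.0, -0.0, -0.4]
gripper_width: 54.7
gripper_force: 20.0
```

Emit:
move_arm:
  motion:
    - [40,[0,0,0],[0,0,0]]
    - [40,[0,0,0],[0,0,0]]

```text
time_s: 22.13
ee_pos: [555.1, 46.0, 139.6]
ee_rot: [-178.5, -0.1, -175.1]
force: [-0.5, 0.0, -0.3]
gripper_width: 55.3
gripper_force: 20.0
```

Emit:
move_arm:
  motion:
    - [40,[0,-0.02,-0.4],[0,0,0]]
    - [40,[0,0,-0.6],[0,0,0]]
    - [40,[0,0,-0.6],[0,0,0]]
    - [40,[0,0,-0.3],[0,0,0]]
    - [40,[0,0,-0.2],[0,0,0]]
    - [40,[0,0,-0.2],[0,0,0]]
    - [40,[0,0,-0.2],[0,0,0]]
    - [40,[0,0,-0.2],[0,0,0]]
    - [40,[0,0,-0.3],[0,0,0]]
    - [40,[0,0,-0.3],[0,0,0]]
    - [40,[0,0,-0.2],[0,0,0]]
    - [40,[0,0,-0.12],[0,0,0]]
    - [40,[0,0,0],[0,0,0]]
    - [40,[0,0,0],[0,0,0]]

```text
time_s: 23.3
ee_pos: [555.1, 44.6, 48.9]
ee_rot: [-178.5, -0.1, -175.1]
force: [-0.2, -0.9, -0.3]
gripper_width: 54.8
gripper_force: 20.0
```

Emit:
move_arm:
  motion:
    - [60,[0,0,0],[0,0,0]]
    - [66,[0,0,0],[0,0,0]]
    - [72,[0,0,0],[0,0,0]]
    - [72,[0,0,0],[0,0,0]]
    - [72,[0,0,0],[0,0,0]]
    - [72,[0,0,0.3],[0,0,0]]
    - [72,[0,0,0.6],[0,0,0]]
    - [72,[0,0,1],[0,0,0]]
    - [72,[0,0,1],[0,0,0]]
    - [80,[0,0.1,1],[0.18,0,0]]
    - [91,[0.1,0.5,0.3],[0.2,0,0]]
    - [91,[0.4,1,0],[0,0,0]]
    - [91,[0.5,1,0],[0,0,0]]
    - [91,[0.5,1,0],[0,0,0]]
    - [91,[0.5,1,0],[0,0,0]]
    - [91,[0.5,1,-0.2],[0,0,0]]
    - [91,[0.5,1,-0.2],[0,0,0]]
    - [91,[0.4,1,-0.2],[0,0,0]]
    - [91,[0.1,0.6,0],[0,0,0]]
    - [91,[0,0,0],[0,0,0]]

```text
time_s: 24.97
ee_pos: [642.2, 253.1, 137.6]
ee_rot: [179.9, -0.1, -174.9]
force: [0.7, -0.4, 0.1]
gripper_width: 90.9
gripper_force: 0.0
```

```bash
python3 - <<'E'
from m import *
f,(u,v)=wr("w7",10,(643,254,10),(0,0,150),(180,45,255),50)
C,t=pic("top","t7"); s=pic("scene","s7")[1]
b=cv2.resize(t[180:255,240:325],(340,300),interpolation=3)
c=cv2.resize(s[195:255,265:345],(400,300),interpolation=3)
cv2.imwrite("pics/c7.png",np.clip(np.hstack([b,c])*2,0,255).astype(np.uint8))
E
```

```text
w7 exp (277, 201) [ 248  171   59   58 2603] [277.3 199.8] pos [641.1 254.2  10. ] size [-51. -60.   0.] ee [641.8 251.  138.1] [  2 215 222]
```

View pics/c7.png

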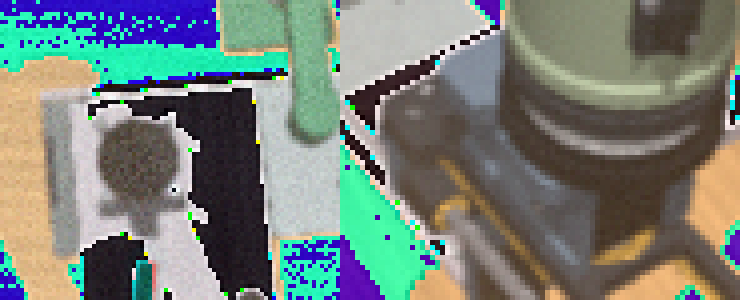

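Black spacer rests within the pins (138,157 in the left crop). The disc is still in place, so grasp it.

Emit:
move_arm:
  motion:
    - [91,[0.02,0.12,-0.5],[0,0,0]]
    - [91,[0,0,-1],[0,0,0]]
    - [91,[0,0,-1],[0,0,0]]
    - [91,[0,0,-1],[0,0,0]]
    - [91,[0,0,-0.9],[0,0,0]]
    - [91,[0,0,-0.5],[0,0,0]]
    - [91,[0,0,-0.3],[0,0,0]]
    - [91,[0,0,-0.16],[0,0,0]]
    - [91,[0,0,0],[0,0,0]]
    - [91,[0,0,0],[0,0,0]]

```text
time_s: 25.95
ee_pos: [643.8, 252.8, 6.1]
ee_rot: [180.0, 0.1, -175.1]
force: [0.0, 0.5, 0.8]
gripper_width: 90.8
gripper_force: 0.0
```

Emit:
move_arm:
  motion:
    - [70,[0,0,0],[0,0,0]]
    - [60,[0,0,0],[0,0,0]]
    - [40,[0,0,0],[0,0,0]]
    - [40,[0,0,0],[0,0,0]]
    - [40,[0,0,0],[0,0,0]]
    - [40,[0,0,0],[0,0,0]]
    - [40,[0,0,0],[0,0,0]]
    - [40,[0,0,0],[0,0,0]]
    - [40,[0,0,0],[0,0,0]]
  grip_force: 20

```text
time_s: 26.7
ee_pos: [643.1, 252.8, 5.2]
ee_rot: [180.0, 0.0, -175.1]
force: [-0.5, -0.1, 2.7]
gripper_width: 55.0
gripper_force: 20.0
```

Emit:
move_arm:
  motion:
    - [40,[0,0,0.3],[0,0,0]]
    - [40,[0,0,0.6],[0,0,0]]
    - [40,[0,0,1],[0,0,0]]
    - [40,[0,0,1],[0,0,0]]
    - [40,[0,-0.1,1],[0,0,0]]
    - [40,[-0.2,-0.4,1],[0,0,0]]
    - [40,[-0.4,-0.8,0.5],[0,0,0]]
    - [40,[-0.4,-1,0],[-0.18,0,0]]
    - [40,[-0.4,-1,0],[-0.2,0,0]]
    - [40,[-0.4,-1,0],[0,0,0]]
    - [40,[-0.4,-1,0],[0,0,0]]
    - [40,[-0.4,-1,0],[0,0,0]]
    - [40,[-0.4,-1,0],[0,0,0]]
    - [40,[-0.4,-0.7,0],[0,0,0]]
    - [40,[-0.12,-0.3,0],[0,0,0]]
    - [40,[0,0,0],[0,0,0]]
    - [40,[0,0,0],[0,0,0]]
    - [40,[0,0,0],[0,0,0]]

```text
time_s: 28.2
ee_pos: [555.8, 46.1, 140.2]
ee_rot: [-178.5, -0.1, -175.1]
force: [0.0, 0.4, 0.0]
gripper_width: 54.5
gripper_force: 20.0
```

Emit:
move_arm:
  motion:
    - [40,[-0.03,-0.03,-0.4],[0,0,0]]
    - [40,[0,0,-0.6],[0,0,0]]
    - [40,[0,0,-0.5],[0,0,0]]
    - [40,[0,0,-0.3],[0,0,0]]
    - [40,[0,0,-0.2],[0,0,0]]
    - [40,[0,0,-0.2],[0,0,0]]
    - [40,[0,0,-0.2],[0,0,0]]
    - [40,[0,0,-0.2],[0,0,0]]
    - [40,[0,0,-0.2],[0,0,0]]
    - [40,[0,0,-0.2],[0,0,0]]
    - [40,[0,0,-0.16],[0,0,0]]
    - [40,[0,0,0],[0,0,0]]
    - [40,[0,0,0],[0,0,0]]

```text
time_s: 29.28
ee_pos: [554.2, 44.4, 60.8]
ee_rot: [-178.5, -0.1, -175.1]
force: [-0.8, 0.1, -0.7]
gripper_width: 54.8
gripper_force: 20.0
```

Emit:
move_arm:
  motion:
    - [60,[0,0,0],[0,0,0]]
    - [66,[0,0,0],[0,0,0]]
    - [72,[0,0,0],[0,0,0]]
    - [72,[0,0,0],[0,0,0]]
    - [72,[0,0,0],[0,0,0]]
    - [72,[0,0,0.3],[0,0,0]]
    - [72,[0,0,0.6],[0,0,0]]
    - [72,[0,0,1],[0,0,0]]
    - [72,[0,0,1],[0,0,0]]
    - [60,[-0.1,0.1,0.3],[0.18,0,0]]
    - [50,[-0.4,0,0],[0.2,0,0]]
    - [40,[-0.8,0,0],[0,0,-0.4]]
    - [40,[-0.8,0,0],[0,0,-0.4]]
    - [40,[-0.8,0,0],[0,0,-0.4]]
    - [40,[-0.8,0,0],[0,0,-0.5]]
    - [40,[-0.8,0,0],[0,0,-0.5]]
    - [40,[-0.4,0,0],[0,0,-0.5]]
    - [40,[0,0,0],[0,0,0]]
    - [40,[0,0,0],[0,0,0]]

```text
time_s: 30.87
ee_pos: [430.6, 46.8, 140.3]
ee_rot: [180.0, -0.1, 174.1]
force: [0.2, -0.4, 0.0]
gripper_width: 40.2
gripper_force: 0.0
```

```bash
python3 - <<'E'
from m import *
C,t=pic("top","t8"); D,s=pic("scene","s8"); print(state()["ee_pos"],state()["ee_rot"])
b=cv2.resize(t[180:255,240:325],(340,300),interpolation=3)
c=cv2.resize(s[180:255,250:350],(400,300),interpolation=3)
cv2.imwrite("pics/c8.png",np.clip(np.hstack([b,c]).astype(float)*1.6,0,255).astype(np.uint8))
hsv=cv2.cvtColor(s,cv2.COLOR_BGR2HSV)
m=cv2.inRange(hsv,(0,130,60),(8,255,255))|cv2.inRange(hsv,(172,130,60),(180,255,255))
n,l,st,ce=cv2.connectedComponentsWithStats(m)
for i in range(1,n):
    if st[i,4]>3: print(st[i],np.round(ce[i],1),np.round(onz("scene",*ce[i],64,D),1))
E
```

```text
[432.09273436  46.8530531  140.63353042] [ 1.79984612e+02 -1.26216954e-04  1.74117718e+02]
[129  39  13  44 206] [134.5  60.3] [ 713.6 -967.4   64. ]
[320 195  23  19 145] [333.1 205.9] [457.   54.3  64. ]
[324 364   3   4   8] [325.  365.5] [693.8 388.8  64. ]
[331 412   4   4  10] [332.7 413.3] [726.  464.1  64. ]
```

View pics/c8.png

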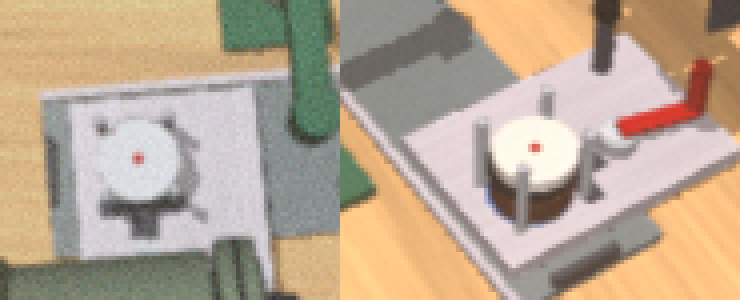

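Stack is flat: white disc on the spacer and foot, inside the pins (red spot (138,158)/(536,148)). Now lower over the cam pin at (705,65) and grip it.

Emit:
move_arm:
  motion:
    - [40,[0,0,-0.5],[0,0,0]]
    - [40,[0,0,-0.8],[0,0,0]]
    - [40,[0,0,-0.6],[0,0,0]]
    - [40,[0,0,-0.6],[0,0,0]]
    - [40,[0,0,-0.5],[0,0,0]]
    - [40,[0,0,-0.4],[0,0,0]]
    - [40,[0,0,0],[0,0,0]]
    - [40,[0,0,0],[0,0,0]]
    - [30,[0,0,0],[0,0,0]]
    - [20,[0,0,0],[0,0,0]]
    - [8,[0,0,0],[0,0,0]]
    - [8,[0,0,0],[0,0,0]]
    - [8,[0,0,0],[0,0,0]]
    - [8,[0,0,0],[0,0,0]]
    - [8,[0,0,0],[0,0,0]]
  grip_force: 8

```text
time_s: 32.22
ee_pos: [432.0, 46.8, 56.4]
ee_rot: [180.0, 0.0, 174.1]
force: [-0.2, -0.9, 2.8]
gripper_width: 13.6
gripper_force: 8.0
```

```bash
python3 - <<'E'
from h import *
s=state(); print(s["ee_pos"],s["ee_rot"],s["gripper_width"],s["force"])
P=np.array([556.8,44.8]); a=np.radians(4.8); R=np.array([[np.cos(a),-np.sin(a)],[np.sin(a),np.cos(a)]])
ax=P+R@[-70,0]; v=R.T@(s["ee_pos"][:2]-ax); th0=np.arctan2(v[1],-v[0]); print(ax,v,np.hypot(*v),th0)
q=lambda th: ax+R@[-55*np.cos(th),55*np.sin(th)]
ths=np.linspace(th0,1.6,21); pts=np.array([s["ee_pos"][:2]]+[q(t) for t in ths[1:]])
print(np.round(np.diff(pts,axis=0)/25,2).tolist(), np.degrees(ths[1]-ths[0])/4)
E
```

```text
[432.01899927  46.81409519  56.35867648] [1.79997821e+02 4.93621298e-02 1.74098508e+02] 13.602633833694012 [-0.22319707 -0.9167836   2.80252483]
[487.04549985  38.94255097] [-54.17484106  12.4484365 ] 55.5866618446706 0.22586191256940655
[[0.05, 0.15], [0.04, 0.15], [0.05, 0.14], [0.06, 0.14], [0.07, 0.14], [0.08, 0.13], [0.08, 0.13], [0.09, 0.12], [0.1, 0.11], [0.11, 0.11], [0.11, 0.1], [0.12, 0.09], [0.13, 0.08], [0.13, 0.07], [0.14, 0.06], [0.14, 0.05], [0.14, 0.04], [0.15, 0.03], [0.15, 0.02], [0.15, 0.01]] 0.9841539109743992
```

Radius is 55.6 mm, which agrees with 55. Swing along the arc.

Emit:
move_arm:
  motion:
    - [8,[0.05,0.15,0],[0,0,-0.98]]
    - [8,[0.04,0.15,0],[0,0,-0.98]]
    - [8,[0.05,0.14,0],[0,0,-0.98]]
    - [8,[0.06,0.14,0],[0,0,-0.98]]
    - [8,[0.07,0.14,0],[0,0,-0.98]]
    - [8,[0.08,0.13,0],[0,0,-0.98]]
    - [8,[0.08,0.13,0],[0,0,-0.98]]
    - [8,[0.09,0.12,0],[0,0,-0.98]]
    - [8,[0.1,0.11,0],[0,0,-0.98]]
    - [8,[0.11,0.11,0],[0,0,-0.98]]

```text
time_s: 33.05
ee_pos: [449.9, 79.4, 56.3]
ee_rot: [-179.9, 0.0, 134.7]
force: [-1.0, -4.0, 3.3]
gripper_width: 13.4
gripper_force: 8.0
```

Emit:
move_arm:
  motion:
    - [8,[0.11,0.1,0],[0,0,-0.98]]
    - [8,[0.12,0.09,0],[0,0,-0.98]]
    - [8,[0.13,0.08,0],[0,0,-0.98]]
    - [8,[0.13,0.07,0],[0,0,-0.98]]
    - [8,[0.14,0.06,0],[0,0,-0.98]]
    - [8,[0.14,0.05,0],[0,0,-0.98]]
    - [8,[0.14,0.04,0],[0,0,-0.98]]
    - [8,[0.15,0.03,0],[0,0,-0.98]]
    - [8,[0.15,0.02,0],[0,0,-0.98]]
    - [8,[0.15,0.01,0],[0,0,-0.98]]
    - [8,[0,0,0],[0,0,0]]
    - [8,[0,0,0],[0,0,0]]

```text
time_s: 34.05
ee_pos: [483.7, 92.8, 56.3]
ee_rot: [-179.9, 0.1, 95.7]
force: [-0.9, -3.2, 5.2]
gripper_width: 13.7
gripper_force: 8.0
```

Emit:
move_arm:
  motion:
    - [8,[0.04,0,0],[0,0,0]]
    - [8,[0.04,0,0],[0,0,0]]
    - [8,[0,0,0],[0,0,0]]

```text
time_s: 34.3
ee_pos: [483.7, 92.9, 56.2]
ee_rot: [-179.7, 0.1, 95.7]
force: [-5.3, -2.8, 9.1]
gripper_width: 13.6
gripper_force: 8.0
```

Emit:
move_arm:
  motion:
    - [20,[0,0,0],[0,0,0]]
    - [36,[0,0,0],[0,0,0]]
    - [36,[0,0,0],[0,0,0]]
    - [36,[0,0,0],[0,0,0]]
    - [36,[0,0,0.4],[0,0,0]]
    - [36,[0,0,0.8],[0,0,0]]
    - [36,[0,0,0.8],[0,0,0]]
    - [36,[-0.4,0,0.8],[0,0,0]]
    - [36,[-0.8,-0.4,0],[0,0,0.5]]
    - [36,[-0.8,-0.8,0],[0,0,1]]
    - [36,[-0.4,-0.8,0],[0,0,1]]
    - [36,[0,-0.8,0],[0,0,1]]
    - [36,[0,-0.8,0],[0,0,1]]
    - [36,[0,0,0],[0,0,0]]
    - [36,[0,0,0],[0,0,0]]

```text
time_s: 35.55
ee_pos: [426.3, 3.3, 126.6]
ee_rot: [179.9, 0.0, 113.5]
force: [0.2, -1.2, -1.0]
gripper_width: 36.2
gripper_force: 0.0
```

```bash
python3 - <<'E'
from m import *
C,t=pic("top","t9"); D,s=pic("scene","s9"); print(state()["ee_pos"],state()["ee_rot"])
b=cv2.resize(t[180:280,235:335],(360,360),interpolation=3)
c=cv2.resize(s[140:260,250:370],(360,360),interpolation=3)
cv2.imwrite("pics/c9.png",np.clip(np.hstack([b,c]).astype(float)*1.6,0,255).astype(np.uint8))
E
```

```text
[426.2371075    4.20380267 126.28521209] [ 1.79958183e+02 -1.59217126e-02  1.13618550e+02]
```

View pics/c9.png

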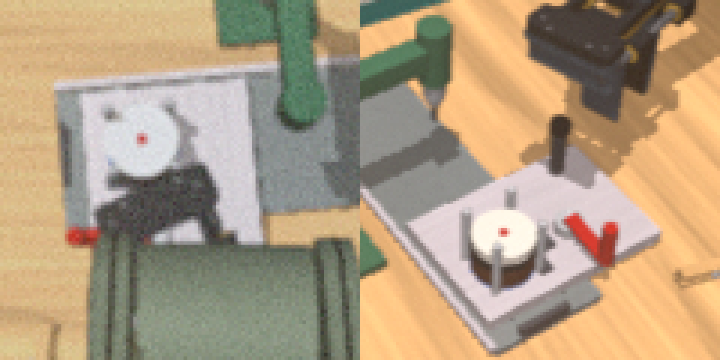

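Cam lever points to +y at its stop, the jaw is closed, and the stack is flat with the red spot at (503,232) in the right crop. Now measure the travel and go for the handle.

```bash
cat >> m.py <<'E'
def redspot(f,name,C,box):
    hsv=cv2.cvtColor(f,cv2.COLOR_BGR2HSV); m=cv2.inRange(hsv,(0,70,60),(10,255,255))|cv2.inRange(hsv,(168,70,60),(180,255,255))
    st,ce,_=big(m,*box); return st[4],ce,onz(name,*ce,64,C)[:2]
E
python3 - <<'E'
from m import *
for n,fn,box in(("top","t9",(262,205,290,232)),("scene","s9",(405//3+270,210,434,225))):
    f=cv2.imread(f"pics/{fn}_raw.png"); C=load(fn)
    if n=="scene": box=(250+150//1,200,0,0); box=(405,210,430,225); box=(410,212,428,224)
    try:
        if n=="scene": box=(411,214,425,222)
        if n=="scene": box=(250+140//3*1+100,0,0,0); box=(250+480//3-0-120,140+215//3,250+530//3-120,140+250//3)
        print(n,box,redspot(f,n,C,box))
    except Exception as e: print(n,e)
f=cv2.imread("pics/s9_raw.png"); C=load("s9")
# tip: darkest/lowest pixel of bit near (275,180)
g=cv2.cvtColor(f,cv2.COLOR_BGR2GRAY)[172:186,268:284]; print(g)
f=cv2.imread("pics/t9_raw.png"); hsv=cv2.cvtColor(f,cv2.COLOR_BGR2HSV)
m=cv2.inRange(hsv,(55,60,20),(95,255,255)); ys,xs=np.nonzero(m[170:222,300:335]); 
for v in range(196,220): 
    r=np.nonzero(m[v,300:335])[0]; print(v,(r.min()+300,r.max()+300) if len(r) else None,end=' ')
E
```

```text
top (262, 205, 290, 232) (np.int32(5), array([274., 218.]), array([558.42182284,  44.19414311]))
scene (290, 211, 306, 223) (np.int32(8), array([297.5, 217. ]), array([556.29302958,  44.47742408]))
[[ 94 102 112  98  82  83  84  80  76  75 111 129 128 128 129 129]
 [ 90  96 101 101  89  81  82  77  75  94 119 129 129 129 129 129]
 [ 90  91  95 108  97  79  75  72  81 116 131 130 128 128 126 128]
 [ 90  90  90  97 103  88  71  71  97 122 130 131 129 129 127 127]
 [ 89  89  90  91  95  85  60  70 109 127 129 130 129 130 128 126]
 [ 90  90  90  90  90  73  53  69 112 126 127 128 132 130 128 128]
 [ 90  90  89  89  88  72  54  70 112 127 127 127 130 131 129 127]
 [ 90  90  90  89  87  75  57  69 109 127 127 126 127 130 130 128]
 [ 90  89  90  89  89  87  74  74  96 118 126 127 126 127 131 129]
 [ 90  90  89  90  90  89  89  85  88  99 116 125 127 127 129 131]
 [ 91  90  90  90  89  90  87  75  64  68  86 109 121 126 128 129]
 [ 91  91  90  90  89  87  74  65  64  62  65  71  85 110 122 126]
 [ 89  92  89  90  89  76  65  64  63  65  63  65  69  82  90 116]
 [ 89  90  88  86  86  73  64  66  64  65  64  65  64  69  82 114]]
196 (np.int64(314), np.int64(321)) 197 (np.int64(314), np.int64(321)) 198 (np.int64(315), np.int64(321)) 199 (np.int64(314), np.int64(321)) 200 (np.int64(315), np.int64(321)) 201 (np.int64(314), np.int64(321)) 202 (np.int64(314), np.int64(322)) 203 (np.int64(314), np.int64(322)) 204 (np.int64(314), np.int64(323)) 205 (np.int64(314), np.int64(324)) 206 (np.int64(313), np.int64(324)) 207 (np.int64(314), np.int64(325)) 208 (np.int64(313), np.int64(324)) 209 (np.int64(314), np.int64(324)) 210 (np.int64(314), np.int64(324)) 211 (np.int64(314), np.int64(323)) 212 (np.int64(315), np.int64(322)) 213 (np.int64(318), np.int64(321)) 214 (np.int64(317), np.int64(317)) 215 None 216 None 217 None 218 None 219 None
```

Emit:
move_arm:
  motion:
    - [60,[0.07,-0.08,0],[0,0,1]]
    - [60,[0.07,-0.08,0],[0,0,1]]
    - [60,[0.07,-0.08,0],[0,0,1]]
    - [60,[0.07,-0.08,0],[0,0,1]]
    - [60,[0.07,-0.08,0],[0,0,1]]
    - [60,[0.07,-0.08,0],[0,0,1]]
    - [60,[0.07,-0.08,0],[0,0,1]]
    - [60,[0.07,-0.08,0],[0,0,1]]
    - [60,[0.07,-0.08,0],[0,0,1]]
    - [60,[0.07,-0.08,0],[0,0,1]]
    - [60,[0.07,-0.08,0],[0,0,1]]
    - [60,[0.07,-0.08,0],[0,0,1]]
    - [60,[0.07,-0.08,0],[0,0,1]]
    - [60,[0.07,-0.08,0],[0,0,1]]
    - [60,[0.07,-0.08,0],[0,0,1]]
    - [60,[0.07,-0.08,0],[0,0,1]]
    - [60,[0.07,-0.04,0],[0,0,1]]
    - [60,[0.03,0,0],[0,0,0.8]]
    - [60,[0,0,0],[0,0,0]]

```text
time_s: 37.23
ee_pos: [456.9, -28.4, 126.0]
ee_rot: [180.0, 0.0, -175.0]
force: [-0.1, 0.3, 0.6]
gripper_width: 60.4
gripper_force: 0.0
```

Emit:
move_arm:
  motion:
    - [60,[0,0,-0.5],[0,0,0]]
    - [60,[0,0,-0.8],[0,0,0]]
    - [60,[0,0,-0.8],[0,0,0]]
    - [60,[0,0,-0.5],[0,0,0]]
    - [60,[0,0,0],[0,0,0]]
    - [60,[0,0,0],[0,0,0]]

```text
time_s: 37.73
ee_pos: [456.3, -28.7, 60.7]
ee_rot: [180.0, -0.1, -175.1]
force: [-0.4, -0.3, -0.1]
gripper_width: 59.8
gripper_force: 0.0
```

Emit:
move_arm:
  motion:
    - [40,[0,0,0],[0,0,0]]
    - [25,[0,0,0],[0,0,0]]
    - [12,[0,0,0],[0,0,0]]
    - [12,[0,0,0],[0,0,0]]
    - [12,[0,0,0],[0,0,0]]
    - [12,[0,0,0],[0,0,0]]
    - [12,[0,0,0],[0,0,0]]
    - [12,[0,0,0],[0,0,0]]
  grip_force: 15

```text
time_s: 38.4
ee_pos: [456.6, -29.3, 61.2]
ee_rot: [180.0, 0.0, -175.1]
force: [-0.5, 0.4, 1.5]
gripper_width: 19.4
gripper_force: 15.0
```

```bash
python3 - <<'E'
from h import *
C=load("s9"); print(onz("scene",274.2,180.4,105,C), onz("scene",297.5,217,64,C)); s=state(); print(s["ee_pos"],s["gripper_width"],s["force"])
E
```

```text
[566.04592602 -62.15414997 105.        ] [556.29302958  44.47742408  64.        ]
[456.57837095 -29.32805354  61.19066507] 19.371304319824752 [-0.45799419  0.39904717  1.48393352]
```

Emit:
move_arm:
  motion:
    - [12,[0.02,-0.2,0],[0,0,0]]
    - [12,[0.035,-0.4,0],[0,0,0]]
    - [12,[0.035,-0.4,0],[0,0,0]]
    - [12,[0.035,-0.4,0],[0,0,0]]
    - [12,[0.035,-0.4,0],[0,0,0]]
    - [12,[0.035,-0.4,0],[0,0,0]]
    - [12,[0.035,-0.4,0],[0,0,0]]
    - [12,[0.035,-0.4,0],[0,0,0]]
    - [12,[0.035,-0.4,0],[0,0,0]]
    - [12,[0.035,-0.4,0],[0,0,0]]
    - [12,[0.02,-0.3,0],[0,0,0]]
    - [12,[0.01,-0.12,0],[0,0,0]]
    - [12,[0,0,0],[0,0,0]]
    - [12,[0,0,0],[0,0,0]]
    - [12,[0,0,0],[0,0,0]]

```text
time_s: 39.65
ee_pos: [465.8, -136.0, 61.1]
ee_rot: [-179.9, 0.0, -175.1]
force: [-1.1, -2.7, 4.8]
gripper_width: 19.3
gripper_force: 15.0
```

```bash
python3 - <<'E'
from m import *
C,f=pic("scene","s10",1.5); print(state()["ee_pos"])
u,v=proj("scene",(566,-62,64),C); u=int(u);v=int(v); print(u,v)
a=cv2.resize(f[v-45:v+35,u-45:u+45],(720,640)[:2],interpolation=3)[:600]
cv2.imwrite("pics/c10.png",np.clip(a*1.6,0,255).astype(np.uint8))
E
```

```text
[ 465.75056874 -135.70941992   61.13280808]
274 191
```

View pics/c10.png

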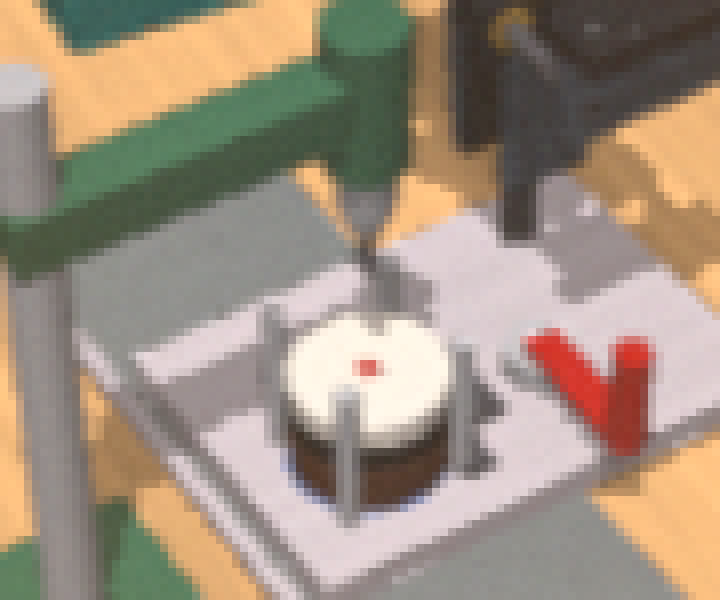

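Emit:
move_arm:
  motion:
    - [25,[0,0,0],[0,0,0]]
    - [40,[0,0,0],[0,0,0]]
    - [50,[0,0,0],[0,0,0]]
    - [50,[0,0,0],[0,0,0]]
    - [50,[0,0,0.4],[0,0,0]]
    - [50,[0,0,0.8],[0,0,0]]
    - [50,[0,0,1],[0,0,0]]
    - [50,[0,0,1],[0,0,0]]
    - [50,[0,0.3,1],[0,0,0]]
    - [50,[0,0.8,1],[0,0,0]]
    - [50,[0,1,1],[0,0,0]]
    - [50,[0,1,0.8],[0,0,0]]
    - [50,[0,1,0],[0,0,0]]
    - [50,[0,1,0],[0,0,0]]
    - [50,[0.3,1,0],[0,0,0]]
    - [50,[0.6,0.9,0],[0,0,0]]
    - [50,[0.8,0.4,0],[0,0,0]]
    - [50,[0.6,0,0],[0,0,0]]
    - [50,[0,0,0],[0,0,0]]
    - [50,[0,0,0],[0,0,0]]

```text
time_s: 41.37
ee_pos: [522.9, 50.5, 235.2]
ee_rot: [180.0, -0.1, -175.1]
force: [0.4, -0.2, 0.1]
gripper_width: 50.3
gripper_force: 0.0
```

```bash
python3 - <<'E'
from m import *
C=load("s10"); print("scene spot",onz("scene",274.56,191.56,64,C),"tip",onz("scene",274.2,180.4,105,C))
print(state()["ee_pos"],state()["gripper_width"])
C,f=pic("wrist","w11"); u,v=map(int,proj("wrist",(566,-62,85),C)); print(u,v)
u0,v0=max(u-40,0),v-30
cv2.imwrite("pics/c11.png",np.clip(cv2.resize(f[v0:v0+60,u0:u0+80],(800,600),interpolation=3)*1.3,0,255).astype(np.uint8)); print(u0,v0)
D,t=pic("top","t11"); print(redspot(f,"wrist",C,(u0,v0,u0+80,v0+60)))
E
```

```text
scene spot [565.37486281 -62.44229648  64.        ] tip [566.04592602 -62.15414997 105.        ]
[522.86864874  50.45745035 235.18568213] 50.30582315556944
168 227
128 197
(np.int32(29), array([173.48275862, 221.10344828]), array([565.11807727, -62.41341502]))
```

View pics/c11.png

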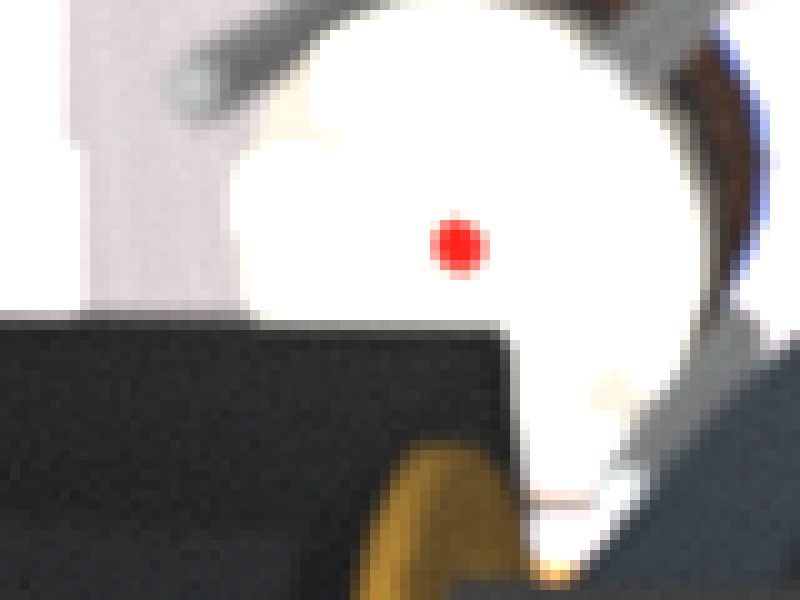

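Red spot at raw wrist (173.5,221.1) gives (565.1,-62.4), matching the scene view; the gripper hides the tip here. One more wrist view, measured numerically.

Emit:
move_arm:
  motion:
    - [50,[0.6,0.3,0],[0,0,0]]
    - [50,[0.8,0.4,0],[0,0,0]]
    - [50,[0.6,0.4,0],[0,0,0]]
    - [50,[0.2,0.1,0],[0,0,0]]
    - [50,[0,0,0],[0,0,0]]
    - [50,[0,0,0],[0,0,0]]

```text
time_s: 41.97
ee_pos: [577.0, 79.6, 235.8]
ee_rot: [-180.0, -0.1, -175.1]
force: [-0.3, -0.1, 0.3]
gripper_width: 50.1
gripper_force: 0.0
```

```bash
python3 - <<'E'
from m import *
C,f=pic("wrist","w12"); print(state()["ee_pos"])
for p in((565.2,-62.4,64),(566,-62.2,105)): print(np.round(proj("wrist",p,C),1))
u,v=map(int,proj("wrist",(566,-62,64),C)); print(redspot(f,"wrist",C,(u-12,v-12,u+12,v+12)))
u,v=map(int,proj("wrist",(566,-62,105),C)); print(u,v)
g=cv2.cvtColor(f,cv2.COLOR_BGR2GRAY)
print("cols",u-14,u+13)
for r in range(v-8,v+9): print(r,*["%3d"%x for x in g[r,u-14:u+14]])
E
```

```text
[576.91245941  79.51306344 235.96458052]
[150.1 172. ]
[135.5 178.1]
(np.int32(31), array([150.12903226, 171.90322581]), array([565.07792544, -62.42668492]))
135 178
cols 121 148
170 169 170 169 171 175 172 172 194 235 245 246 247 246 247 246 246 246 246 246 246 246 246 246 246 247 248 239 190
171 160 163 164 169 173 175 170 186 219 240 245 246 246 247 246 246 245 246 246 246 246 246 246 246 248 245 218 149
172 130 140 144 154 162 169 170 180 210 236 245 247 246 246 246 246 246 246 246 246 246 246 246 246 248 245 203 133
173  95 107 112 121 137 155 164 178 204 236 245 247 247 246 246 246 246 246 245 246 246 246 246 247 247 245 213 147
174  73  87  92  97 106 125 149 170 203 239 247 248 247 246 247 247 247 246 246 247 246 246 246 246 247 247 236 190
175  60  72  83  88  90  97 116 149 197 238 244 241 236 235 242 247 247 247 246 246 246 246 246 246 246 247 245 236
176  56  62  72  85  86  86  90 116 164 200 200 178 154 165 212 243 247 247 246 246 246 246 246 246 246 246 247 246
177  53  56  64  79  83  84  82  90 109 124 114  87  63  80 155 231 245 246 246 246 246 246 246 246 246 246 2
[... 350 characters left out ...]
 246
181  51  51  49  56  61  76  81  84  82  94 137 194 231 242 246 247 247 247 246 246 246 246 246 246 246 246 246 246
182  53  52  51  53  57  73  80  81  82 112 178 239 248 248 247 247 246 246 246 246 246 246 246 246 246 246 246 246
183  52  51  49  50  55  67  78  81  83 113 184 239 248 248 247 246 246 246 246 246 246 246 246 246 246 246 246 246
184  49  50  51  49  55  67  79  78  81 115 175 228 244 248 246 247 246 247 245 246 246 246 246 246 246 246 246 246
185  52  50  52  49  51  67  76  81  90 121 166 208 238 246 247 247 246 246 246 246 246 246 246 246 246 246 246 246
186  50  51  52  51  54  64  75  83  97 131 163 187 220 241 247 247 246 247 246 246 246 246 246 246 246 246 246 246
```

```bash
python3 - <<'E'
from m import *
C,f=pic("top","t13"); hsv=cv2.cvtColor(f,cv2.COLOR_BGR2HSV); m=cv2.inRange(hsv,(95,80,30),(125,255,255))
st,ce,_=big(m,405,215,480,305); print("cup",st,ce,onz("top",*ce,60,C))
D,s=pic("scene","s13"); print(redspot(s,"scene",D,(268,186,282,198)))
hs=cv2.cvtColor(s,cv2.COLOR_BGR2HSV); mc=cv2.inRange(hs,(95,80,30),(125,255,255)); st,ce,_=big(mc,225,100,300,150); print("cup scene",st,ce,onz("scene",*ce,54,D))
print(job_done())
E
```

```text
cup [433 251  16  16 207] [440.38647343 258.49758454] [ 448.33994801 -396.74446902   60.        ]
(np.int32(5), array([274.8, 191.6]), array([564.88199384, -62.00963106]))
cup scene [254 112   9  16 107] [258.13084112 119.31775701] [ 453.95581022 -394.21042502   54.        ]
the job is handed in; nothing more can be done
None
```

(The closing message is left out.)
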